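# Register a board carrier in the inspection corner

### The job

Push the black carrier with the red circuit board along the bench into the corner of the aluminium L-shaped stop, so that one long side lies flush against the long back rail and one short side flush against the short side rail. Only push it: do not lift or carry it, and do not tip it. Leave the carrier with the green board and everything else on the bench where it is, and finish with the robot clear.

Things in the scene. Friction and masses are not known exactly. Their poses are not given: they have to be found in the camera images.
- red_carrier: Black flat-bottomed carrier with a red circuit board fixed in its top, loose on the bench, about 250 g. Its body is 60 mm (its x) by 100 mm (its y) by 18 mm high, with sheer sides; parts on the board rise to 36 mm. Origin: centre of the underside; z up. It starts with its long sides roughly along world y.
- dock: Fixed aluminium L-shaped stop, rails 20 mm high. Origin: inner corner of the rails, at bench height. x points away from the robot, y left along the back rail. Back rail: inner face at x = 0, reaching 440 mm to -y. Side rail: inner face at y = 0, reaching 75 mm to -x. A seated carrier's centre is at x -30, y -50 mm (yellow outline). Behind the back rail a camera box, 50 mm high, at y -75 to -25 mm.
- green_carrier: The same kind of carrier, 60 x 100 x 18 mm (36 mm with parts), with a green board: leave it alone. Origin: centre of the underside. It stands beside the red one; which of the two is on the right varies.
- multimeter: Orange hand multimeter lying on the bench at the right, 180 x 88 x 40 mm (47 mm with its dial); origin: centre of the underside, its x along the length. Leave alone.
- solder_reel: Grey reel of solder standing on its flange, 60 mm diameter, 50 mm high; origin: centre of the underside. Leave alone.
- flux_bottle: Small amber bottle with a black cap, 42 mm diameter, 80 mm high; origin: centre of the underside. Leave alone.
- side_cutters: Side cutters with red handles lying at the left, about 130 mm long (its x), 50 mm wide, 10 mm high; origin near mid length, on the bench. Leave alone.
- parts_tray: Blue open parts tray beyond the back rail, 80 x 130 x 30 mm; origin: centre of the underside. Leave alone.
- brush: Brush with a wooden handle, 160 mm long (its x), lying at the left; origin on the underside. Leave alone.
There are look-alikes about, which are no part of the job. What is shaped like the red_carrier but yellow is not meant.

How it is judged:
By the outcome, as a careful person would: the job done as asked, in the order asked, and still so for the second after the job is handed in, with the robot touching nothing.
It also fails if it takes over 54 s, if anything falls off the work surface, if the arm or the gripper's body presses on something with over 40 N, if the wrist force passes 120 N, or if a joint passes its speed limit or range.

### The arm

A 6-joint arm with a two-finger parallel gripper is mounted at the origin on the work surface. World frame = base frame: x ahead of the robot, y to its left, z up, the work surface at z = 0. Lengths are in m, angles in rad, forces in N, time in s.
With the tool pointing down it reaches from about 0.375 to 0.9 m from the base axis. Payload 3.1 kg.
Tool frame: the origin (TCP) lies midway between the tips of the shut fingers; the grasp point (between the pads) lies 19 mm behind it (manip.grip_depth is the distance from the TCP to the grasp point, in m); z points along the fingers, y is the line along which they close (so a half turn about z gives the same grasp; the last joint's range is limited). The gripper opens to 85 mm and grips with 20 to 120 N. Pads are 22 mm wide; open, the fingers measure 114 mm over their backs; the gripper's body (76 mm by 85 mm) begins 54 mm behind the grasp point. The pads swing forward as they close: fully open they stand 13 mm farther back than shut.
Start: joints at [-1.337, 0.527, 1.433, -0, 1.181, -0.178], TCP at [0.25, -0.573, 0.231] pointing down, gripper open.
Joint ranges: [-3.08, 3.08], [-0.75, 2.2], [0.22, 2.44], [-1.43, 4.57], [0, 2.65], [-2.85, 2.85]. Speed limits (rad/s): [2.79, 2.79, 3.14, 3.14, 3.14, 3.14].

### API

Orientations are given as a unit quaternion [x, y, z, w].
In Python, from station import telemetry, snapshot, manip gives the robot as it stands. The module is installed in compiled form; this text tells all that it offers.
- The arm moves only by the shell command python3 -m crank 'ROWS' [OPENING] [FORCE]. ROWS is text: rows parted by semicolons, each of 6 numbers parted by spaces: the shift along the tool's x, y, z as a fraction of full scale, then the turn, a rotation vector about the tool's x, y, z as a fraction of full scale. A call has exactly 5 rows; each row shifts and turns the commanded pose from where the row before left it, along the tool's axes as they then stand; what a row does not reach is not made up. Full scale, the value 1, is 4 cm for a shift and 90 degrees for a turn. A row lasts 1/10 s, in which the tool goes at most 50 mm and 8.59 degrees, less where a joint would pass 70% of its speed; a pose out of reach is approached as far as the arm can. A call with a number of a shift or a turn outside -1 to 1 is refused whole. A call with a gripper value outside its range is refused whole. OPENING is the opening, from -1 (shut) to 1 (fully open), set as the call begins (- or left out, the last holds). The fingers move at their own pace and stop on an object; FORCE is the grip in N (left out, the last holds). Time passes only in rows, so rows that do not move let the fingers close, or fill a call up. It gives the time, the measured TCP pose, the force, the opening and the grip force at its end, in the units of the state.
- telemetry.sense(): the state, without advancing time (a new reading comes with each control period).
- snapshot(name): name is "scene" or "top" or "wrist"; returns a dict with "image" (384x512x3 uint8, red, green, blue), "depth" (384x512 float32, m along the optical axis (not along the pixel's ray), 0 where there is no reading), "camera_matrix" (3x3 intrinsics, pixels), "k1" (the pictures are not rectified: a ray, as slopes to the right and down, at radius r is drawn at 1 + k1 r^2 times it, then the intrinsics apply), "rvec" (rotation vector, rad) and "tvec" (3), from world to camera coordinates, as OpenCV has them. Camera axes: x right, y down, z forward; pixel columns grow to the right and rows downward; lengths in m; the calibration is good to about 2 mm. A picture is of the moment at which its call begins.
- manip.sign_off(): hands the job in; it is judged then, once.
The state is a dict: "t": time; "q": joint angles; "qd": joint speeds; "tau": joint torques, N m; "tcp_pos": TCP position; "tool_rot": TCP orientation; "force": force on the tool from outside, world axes, zero at the start; "ft_torque": the same for the moment, N m; "finger_gap": opening from 0.0 (shut) to 1.0 (fully open); "gripper_force": force on a finger pad.
Only numpy, scipy, OpenCV 4.12 (cv2) and the standard library are available. Lean on these libraries where they do the work, as an engineer would, in place of code of your own. Each camera call takes 0.05 s, during which the arm holds its last target. There are 200 camera calls.

## Working session

There is one attempt and no reset: what is moved stays moved. The work goes in short steps, Python scripts to look and compute and a shell command to move; the robot and the scene stay as the last step left them, time stands still between calls to the robot, and variables do not carry over. Pictures are saved under pics/ and viewed, at most 10 in all, crops included, and the job is handed in when it is done.

```bash
mkdir -p pics; cat > h.py <<'E'
import numpy as np, cv2
from station import telemetry, snapshot, manip
def snap(n, f):
    s=snapshot(n); cv2.imwrite('pics/'+f+'.png', s['image'][:,:,::-1]); np.save('pics/'+f+'.npy', s, allow_pickle=True); return s
def load(f): return np.load('pics/'+f+'.npy',allow_pickle=True).item()
def p2w(s,uv,z):
    K=s['camera_matrix'];R=cv2.Rodrigues(np.array(s['rvec'],float))[0];t=np.array(s['tvec'],float).ravel()
    out=[]
    for (u,v),zz in zip(uv, np.broadcast_to(z,len(uv))):
        d=np.array([(u-K[0][2])/K[0][0],(v-K[1][2])/K[1][1]]);x=d.copy()
        for _ in range(20): x=d/(1+s['k1']*(x@x))
        r=R.T@np.array([x[0],x[1],1]);c=-R.T@t
        out.append(c+r*(zz-c[2])/r[2])
    return np.array(out)
E
python3 - <<'E'
from h import *
snap('top','top1');snap('scene','scene1')
t=telemetry.sense();print(t['tcp_pos'],t['tool_rot'],t['force'],t['t'])
i=cv2.imread('pics/top1.png');cv2.imwrite('pics/top1b.png',cv2.resize(i,(800,600),interpolation=2))
E
```

```text
[ 0.25004111 -0.57210229  0.23042481] [ 9.78875060e-01  2.04456973e-01 -3.38596347e-05 -9.80959644e-04] [-0.39025576  0.40984378 -1.40314495] 0.1
```

View pics/top1b.png

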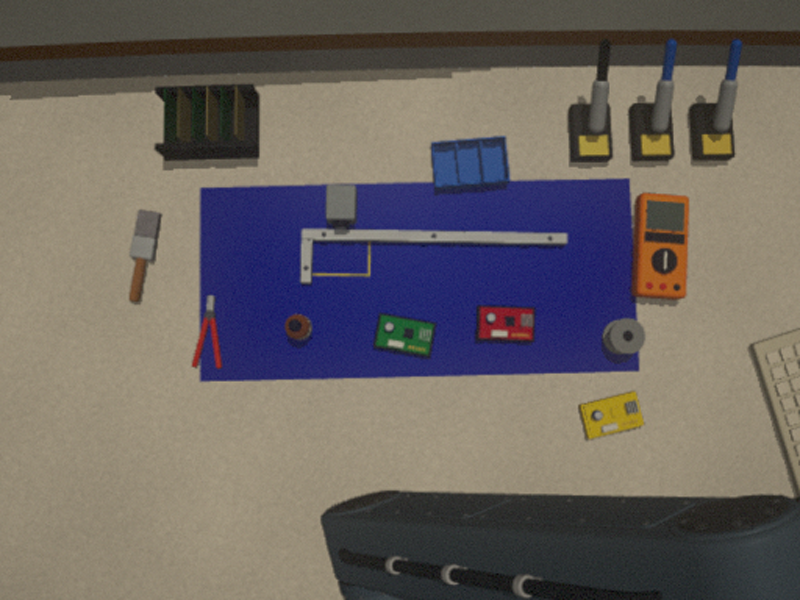

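View pics/scene1.png

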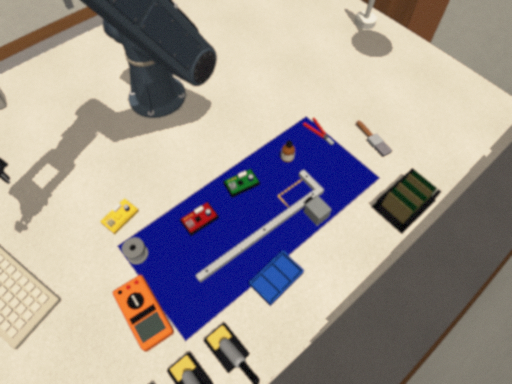

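Candidates in the enlarged top view: red carrier (506,324), green carrier (405,335) and yellow look-alike (611,415). The red board at (506,324) matches the description. The dock's inner corner is near (312,242). I'll check with a close crop.

```bash
python3 - <<'E'
from h import *
i=cv2.imread('pics/top1.png')
# crop u 185..375, v 140..240, x4.2
c=i[140:240,185:375];cv2.imwrite('pics/c1.png',cv2.resize(c,None,fx=4,fy=4,interpolation=2))
E
```

```text
(no output)
```

View pics/c1.png

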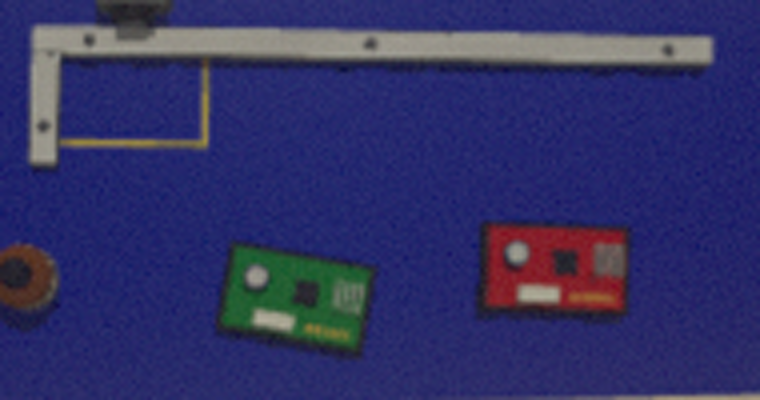

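The close crop shows the red carrier with corners (482,222), (630,228), (626,316) and (479,316). The green one spans (217..375, 242..355). The rail's inner corner is at about (61,54), and its right end at (712,64).

```bash
python3 - <<'E'
from h import *
s=load('top1')
def w(l,z): return p2w(s,[(185+(a+.5)/4-.5,140+(b+.5)/4-.5) for a,b in l],z)
np.set_printoptions(precision=4,suppress=True)
for n,l,z in [('red',[(482,222),(630,228),(626,316),(479,316)],.018),('green',[(233,242),(375,267),(360,355),(217,330)],.018),('rail',[(61,54),(380,58),(712,64)],.02),('side',[(61,54),(57,163)],.02),('yel',[(208,146),(62,144)],0),('flux',[(22,275)],.04)]:
    p=w(l,z);print(n,p[:,:2].tolist(),p[:,:2].mean(0))
print(cv2.Rodrigues(s['rvec'])[0],-cv2.Rodrigues(s['rvec'])[0].T@np.ravel(s['tvec']))
from scipy.spatial.transform import Rotation as R
print(R.from_quat(telemetry.sense()['tool_rot']).as_matrix())
E
```

```text
red [[0.5396947268025869, -0.13152161925715633], [0.5331643462885288, -0.23059746527601543], [0.47449903749107153, -0.22554289656247994], [0.4771112571132627, -0.12739021910788415]] [ 0.5061 -0.1788]
green [[0.5304991454154437, 0.0348749617178602], [0.5114680680058967, -0.059185979547274004], [0.4533322489719982, -0.047530057087300105], [0.4722732154672822, 0.04685165999449013]] [ 0.4919 -0.0062]
rail [[0.6596363484590514, 0.14738213972898878], [0.651588603713013, -0.06662794012250786], [0.6423531224798579, -0.29056028693731345]] [ 0.6512 -0.0699]
side [[0.6596363484590514, 0.14738213972898878], [0.5861038569219283, 0.1511153004656509]] [0.6229 0.1492]
yel [[0.5973456134787616, 0.05060829187342749], [0.601192583749777, 0.14962128284191087]] [0.5993 0.1001]
flux [[0.5107602702089589, 0.17308778351886722]] [0.5108 0.1731]
[[-0.0253 -0.9997  0.0044]
 [-0.9954  0.0248 -0.0925]
 [ 0.0923 -0.0067 -0.9957]] [0.4398 0.0127 1.3429]
[[ 0.9164  0.4003 -0.0005]
 [ 0.4003 -0.9164  0.0019]
 [ 0.0003 -0.0019 -1.    ]]
```

```bash
python3 -m crank '0 0 0 0 0 0.072; 0 0 0 0 0 0.072; 0 0 0 0 0 0.072; 0 0 0 0 0 0.072; 0 0 0 0 0 0' 0.41 20
cat > g.py <<'E'
from h import *
import sys
from scipy.spatial.transform import Rotation as R
np.set_printoptions(precision=4,suppress=True)
s=telemetry.sense();M=R.from_quat(s['tool_rot']).as_matrix()
print('t',s['t'],'tcp',np.array(s['tcp_pos']),'yaw(tool x)',np.degrees(np.arctan2(M[1,0],M[0,0])),'gap',s['finger_gap'],'F',np.array(s['force']),'tilt',M[:,2])
if len(sys.argv)>1:
    d=np.array([float(a) for a in sys.argv[1:4]])-s['tcp_pos'];print('tool units',M.T@d/.04)
E
python3 g.py 0.435 -0.176 0.12
```

```text
t: 0.6
tcp_pos: [0.2501, -0.5723, 0.2308]
tool_rot: [1.0, -0.02, -0.0, -0.001]
force: [-0.4, -0.4, -1.0]
finger_gap: 0.707
gripper_force: 0.0
t 0.6 tcp [ 0.2501 -0.5723  0.2308] yaw(tool x) -2.3162650978934898 gap 0.707493186655537 F [-0.3848 -0.4398 -0.9679] tilt [-0.0003  0.0012 -1.    ]
tool units [  4.2199 -10.0841   2.7797]
```

```bash
python3 -m crank '0.35 -0.84 0 0 0 0; 0.35 -0.84 0 0 0 0; 0.35 -0.84 0 0 0 0; 0.35 -0.84 0 0 0 0; 0.35 -0.84 0 0 0 0' >/dev/null
python3 -m crank '0.35 -0.84 0 0 0 0; 0.35 -0.84 0 0 0 0; 0.35 -0.84 0 0 0 0; 0.35 -0.84 0 0 0 0; 0.35 -0.84 0 0 0 0' >/dev/null
python3 -m crank '0.35 -0.84 0.2 0 0 0; 0.35 -0.84 0.6 0 0 0; 0 0 0.6 0 0 0; 0 0 0.6 0 0 0; 0 0 0 0 0 0' >/dev/null
python3 g.py 0.435 -0.176 0.003
```

```text
t 2.1 tcp [ 0.4327 -0.1749  0.149 ] yaw(tool x) -2.142441827382114 gap 0.7017834366636209 F [-0.4495  0.4787 -0.3158] tilt [-0.0055  0.0039 -1.    ]
tool units [0.0785 0.0376 3.6499]
```

```bash
python3 -m crank '0 0 0.8 0 0 0; 0 0 0.8 0 0 0; 0 0 0.8 0 0 0; 0 0 0.5 0 0 0; 0 0 0 0 0 0' >/dev/null
python3 g.py 0.435 -0.176 0.003
python3 - <<'E'
from h import *
snap('wrist','w1');i=snap('top','top2')['image'][:,:,::-1]
cv2.imwrite('pics/c2.png',cv2.resize(i[140:270,250:390],None,fx=4,fy=4,interpolation=2))
E
```

```text
t 2.6 tcp [ 0.4337 -0.1766  0.034 ] yaw(tool x) -2.295799702244216 gap 0.7039056998879026 F [ 0.5024 -0.1882  0.4661] tilt [-0.003   0.0022 -1.    ]
tool units [ 0.0354 -0.0148  0.775 ]
```

View pics/w1.png

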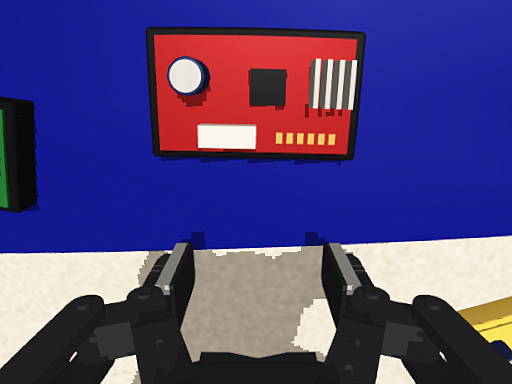

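The wrist picture shows the red carrier squarely ahead, centred at column 256 like the finger gap. The green edge at (0-35,155) is well to the left. Next: lower and push.

```bash
python3 -m crank '0 0 0.4 0 0 0; 0 0 0.35 0 0 0; 0 0 0 0 0 0; 0.2 0 0 0 0 0; 0.2 0 0 0 0 0' 
python3 -m crank '0.2 0 0 0 0 0; 0.2 0 0 0 0 0; 0.2 0 0 0 0 0; 0.2 0 0 0 0 0; 0.2 0 0 0 0 0' 
python3 -m crank '0.2 0 0 0 0 0; 0.2 0 0 0 0 0; 0.2 0 0 0 0 0; 0.2 0 0 0 0 0; 0.2 0 0 0 0 0' |grep force
python3 -m crank '0.2 0 0 0 0 0; 0.2 0 0 0 0 0; 0.1 0 0 0 0 0; 0 0 0 0 0 0; 0 0 0 0 0 0' |grep force
python3 g.py 0.576 -0.182 0.003
python3 - <<'E'
from h import *
snap('wrist','w2')
E
```

```text
t: 3.2
tcp_pos: [0.4519, -0.178, 0.0067]
tool_rot: [1.0, -0.02, 0.001, 0.001]
force: [0.2, 0.2, 0.7]
finger_gap: 0.708
gripper_force: 0.0
t: 3.7
tcp_pos: [0.4907, -0.1787, 0.0053]
tool_rot: [1.0, -0.02, -0.0, -0.0]
force: [-1.5, 0.8, 1.7]
finger_gap: 0.702
gripper_force: 0.8
force: [-0.9, -0.5, -0.3]
gripper_force: 0.4
force: [0.8, 0.1, -0.9]
gripper_force: 0.0
t 4.7 tcp [ 0.5505 -0.1814  0.0053] yaw(tool x) -2.325001575431909 gap 0.7079995672139106 F [ 0.8436  0.1356 -0.9234] tilt [ 0.0004 -0.0002 -1.    ]
tool units [ 0.6378 -0.0113  0.0578]
```

View pics/w2.png

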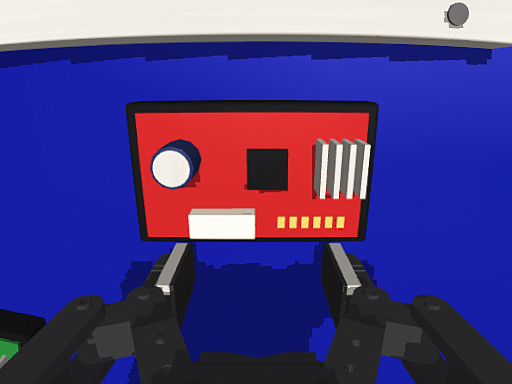

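The carrier is square on both fingers at row 240, and the rail is at about row 45. Now I'll close in slowly.

```bash
python3 -m crank '0.1 0 0 0 0 0; 0.1 0 0 0 0 0; 0.1 0 0 0 0 0; 0.1 0 0 0 0 0; 0.1 0 0 0 0 0' |grep force
python3 -m crank '0.05 0 0 0 0 0; 0.02 0 0 0 0 0; 0 0 0 0 0 0; 0 0 0 0 0 0; 0 0 0 0 0 0' |grep force
python3 g.py 0.576 -0.182 0.003
python3 - <<'E'
from h import *
snap('wrist','w3')
E
```

```text
force: [-1.2, -0.2, -0.8]
gripper_force: 0.3
force: [-0.7, -0.2, -0.4]
gripper_force: 0.0
t 5.75 tcp [ 0.5732 -0.1824  0.0054] yaw(tool x) -2.3314151234107814 gap 0.7051969593493168 F [-0.6941 -0.2399 -0.394 ] tilt [ 0.0005 -0.0002 -1.    ]
tool units [ 0.0683 -0.0128  0.0612]
```

View pics/w3.png

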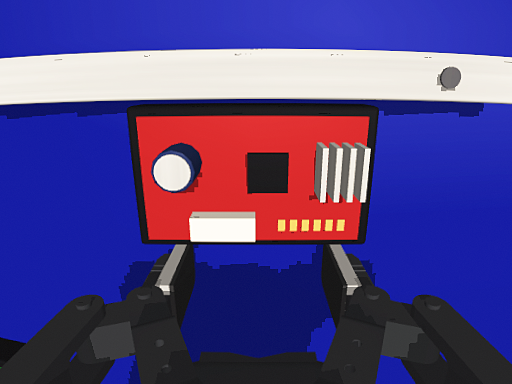

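The far edge is at row 107 and the rail's near edge at row 102, so a few mm remain. I'll push in small steps until the force rises.

```bash
for k in 1; do
python3 -m crank '0.03 0 0 0 0 0; 0.03 0 0 0 0 0; 0 0 0 0 0 0; 0 0 0 0 0 0; 0 0 0 0 0 0' |grep '^force\|tcp_pos'
python3 -m crank '0.03 0 0 0 0 0; 0 0 0 0 0 0; 0 0 0 0 0 0; 0 0 0 0 0 0; 0 0 0 0 0 0' |grep '^force\|tcp_pos'
done
```

```text
tcp_pos: [0.5754, -0.1823, 0.0053]
force: [-1.7, 0.1, 1.6]
tcp_pos: [0.5758, -0.1823, 0.0052]
force: [-5.5, -0.3, 3.2]
```

```bash

python3 -m crank '0.03 0 0 0 0 0; 0 0 0 0 0 0; 0 0 0 0 0 0; 0 0 0 0 0 0; 0 0 0 0 0 0' |grep '^force\|tcp_pos'
python3 -m crank '-0.1 0 0 0 0 0; -0.3 0 0 0 0 0; -0.4 0 0 0 0 0; 0 0 -0.4 0 0 0; 0 0 -0.8 0 0 0' |grep '^force\|tcp_pos'
python3 -m crank '0 0 -0.8 0 0 0; 0 0 -0.4 0 0 0; 0 0 0 0 0 0; 0 0 0 0 0 0; 0 0 0 0 0 0' -0.53 |grep '^force\|tcp_pos'
python3 g.py 0 0 0; python3 -c "
from h import *
print(telemetry.sense()['q'])
i=snap('top','top3')['image'][:,:,::-1]
cv2.imwrite('pics/c3.png',cv2.resize(i[140:240,185:375],None,fx=4,fy=4,interpolation=2))"
```

```text
tcp_pos: [0.5758, -0.1822, 0.0052]
force: [-7.5, -1.8, 4.5]
tcp_pos: [0.5455, -0.1807, 0.0518]
force: [0.3, -0.4, -0.9]
tcp_pos: [0.5456, -0.1808, 0.1001]
force: [-0.5, 0.6, -0.4]
t 8.3 tcp [ 0.5456 -0.1808  0.1001] yaw(tool x) -2.3315402473033804 gap 0.23316270272191317 F [-0.468   0.5879 -0.3941] tilt [-0.001   0.0009 -1.    ]
tool units [-13.8101  -3.9599   2.5213]
[-5.14523164e-01  6.41777145e-01  1.66893524e+00  3.91922404e-04
  8.32186298e-01  1.09670260e+00]
```

View pics/c3.png

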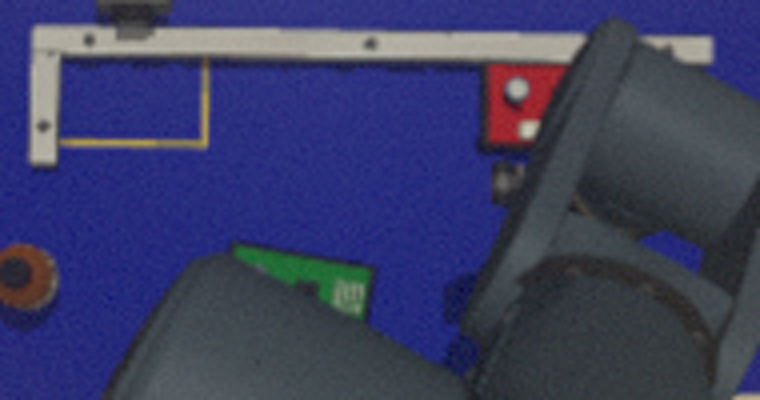

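Red lies against the rail, with its left end at about (485,65) in the crop. Green is unmoved at (233,242) and (375,267). Now I'll turn 90° and go round to the right short end.

```bash

python3 -m crank '0 0 0 0 0 -0.09; 0 0 0 0 0 -0.09; 0 0 0 0 0 -0.09; 0 0 0 0 0 -0.09; 0 0 0 0 0 -0.09' >/dev/null
python3 -m crank '0 0 0 0 0 -0.09; 0 0 0 0 0 -0.09; 0 0 0 0 0 -0.09; 0 0 0 0 0 -0.09; 0 0 0 0 0 -0.09' >/dev/null
python3 -m crank '0 0 0 0 0 -0.09; 0 0 0 0 0 -0.01; 0 0 0 0 0 0; 0 0 0 0 0 0; 0 0 0 0 0 0' >/dev/null
python3 g.py 0.612 -0.275 0.1
```

```text
t 9.85 tcp [ 0.5458 -0.1812  0.1011] yaw(tool x) 87.60488890729086 gap 0.2363768725685681 F [ 0.0984 -0.11    0.3301] tilt [-0.0003  0.0002 -1.    ]
tool units [-2.275   1.7504  0.0261]
```

```bash

python3 -m crank '-0.46 0.35 0 0 0 0; -0.46 0.35 0 0 0 0; -0.46 0.35 0 0 0 0; -0.46 0.35 0 0 0 0; -0.46 0.35 0 0 0 0' >/dev/null
python3 -m crank '0 0 0.5 0 0 0; 0 0 0.6 0 0 0; 0 0 0.2 0 0 0; 0 0 0 0 0 0; 0 0 0 0 0 0' >/dev/null
python3 g.py 0.612 -0.275 0.008
python3 -c "
from h import *
snap('wrist','w4')"
```

```text
t 10.85 tcp [ 0.6125 -0.276   0.0499] yaw(tool x) 87.67010480950911 gap 0.23825957221253022 F [-1.1913  0.0446  0.5808] tilt [ 0.0007 -0.0004 -1.    ]
tool units [ 0.026  -0.014   1.0464]
```

View pics/w4.png

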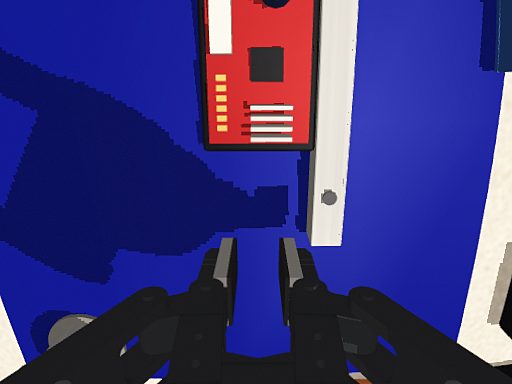

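The fingers line up with the short end (centre at column 258) and clear the rail. I'll lower and push along the rail.

```bash

python3 -m crank '0 0 0.5 0 0 0; 0 0 0.5 0 0 0; 0 0 0 0 0 0; 0.2 0 0 0 0 0; 0.2 0 0 0 0 0' |grep '^force\|tcp_pos'
python3 -m crank '0.2 0 0 0 0 0; 0.2 0 0 0 0 0; 0.2 0 0 0 0 0; 0.2 0 0 0 0 0; 0.2 0 0 0 0 0' |grep '^force\|tcp_pos'
python3 -m crank '0.2 0 0 0 0 0; 0.2 0 0 0 0 0; 0.2 0 0 0 0 0; 0.2 0 0 0 0 0; 0.2 0 0 0 0 0' |grep '^force\|tcp_pos'
python3 -m crank '0.2 0 0 0 0 0; 0.2 0 0 0 0 0; 0.2 0 0 0 0 0; 0.2 0 0 0 0 0; 0.2 0 0 0 0 0' |grep '^force\|tcp_pos'
python3 g.py 0.6244 0.035 0.008
python3 -c "
from h import *
snap('wrist','w5')"
```

```text
tcp_pos: [0.6137, -0.26, 0.0109]
force: [-0.4, 0.6, 0.9]
tcp_pos: [0.6148, -0.2197, 0.0097]
force: [-0.6, -0.9, 1.3]
tcp_pos: [0.616, -0.1794, 0.0093]
force: [0.3, -1.0, 0.5]
tcp_pos: [0.6176, -0.1394, 0.0093]
force: [0.2, -0.9, 0.5]
t 12.9 tcp [ 0.6176 -0.1394  0.0093] yaw(tool x) 87.67109318693338 gap 0.23385033997958363 F [ 0.1937 -0.9265  0.5494] tilt [-0.0001  0.0001 -1.    ]
tool units [ 4.3627 -0.0078  0.0327]
```

View pics/w5.png

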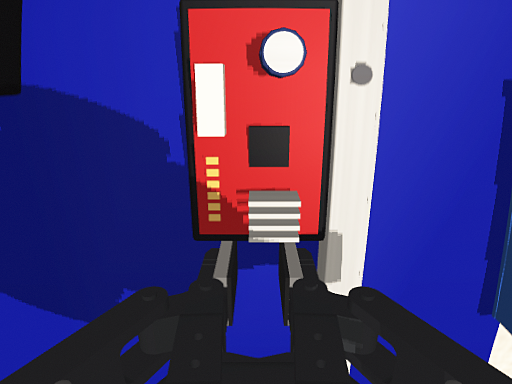

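The carrier is running flush along the rail and square on both fingers (edge at row 240). I'll continue, slowing near the end.

```bash

python3 -m crank '0.2 0 0 0 0 0; 0.2 0 0 0 0 0; 0.2 0 0 0 0 0; 0.2 0 0 0 0 0; 0.2 0 0 0 0 0' |grep '^force\|tcp_pos'
python3 -m crank '0.2 0 0 0 0 0; 0.2 0 0 0 0 0; 0.2 0 0 0 0 0; 0.2 0 0 0 0 0; 0.2 0 0 0 0 0' |grep '^force\|tcp_pos'
python3 -m crank '0.2 0 0 0 0 0; 0.2 0 0 0 0 0; 0.2 0 0 0 0 0; 0.2 0 0 0 0 0; 0.2 0 0 0 0 0' |grep '^force\|tcp_pos'
python3 -m crank '0.2 0 0 0 0 0; 0.2 0 0 0 0 0; 0.2 0 0 0 0 0; 0.15 0 0 0 0 0; 0.1 0 0 0 0 0' |grep '^force\|tcp_pos'
python3 -m crank '0.1 0 0 0 0 0; 0.1 0 0 0 0 0; 0.05 0 0 0 0 0; 0 0 0 0 0 0; 0 0 0 0 0 0' |grep '^force\|tcp_pos'
python3 g.py 0.6244 0.035 0.008
```

```text
tcp_pos: [0.6191, -0.0992, 0.0092]
force: [-0.2, -0.9, -0.6]
tcp_pos: [0.6209, -0.0594, 0.0093]
force: [1.2, -0.6, 0.4]
tcp_pos: [0.6225, -0.0195, 0.0093]
force: [0.4, 0.3, -0.3]
tcp_pos: [0.6239, 0.0145, 0.0093]
force: [-0.3, 0.1, -0.5]
tcp_pos: [0.6244, 0.0238, 0.0094]
force: [0.5, 0.0, 0.3]
t 15.45 tcp [0.6244 0.0238 0.0094] yaw(tool x) 87.65775071396615 gap 0.23499641330387663 F [0.4882 0.0372 0.3496] tilt [ 0.0002  0.0002 -1.    ]
tool units [ 0.2791 -0.011   0.0341]
```

```bash

python3 -m crank '0.06 0 0 0 0 0; 0.06 0 0 0 0 0; 0.06 0 0 0 0 0; 0 0 0 0 0 0; 0 0 0 0 0 0' |grep '^force\|tcp_pos'
python3 -m crank '0.03 0 0 0 0 0; 0.03 0 0 0 0 0; 0.03 0 0 0 0 0; 0 0 0 0 0 0; 0 0 0 0 0 0' |grep '^force\|tcp_pos'
```

```text
tcp_pos: [0.6246, 0.0313, 0.0093]
force: [-0.1, 0.3, 0.0]
tcp_pos: [0.6247, 0.0348, 0.0093]
force: [-1.2, -0.0, -0.4]
```

```bash

python3 -m crank '0.03 0 0 0 0 0; 0.03 0 0 0 0 0; 0 0 0 0 0 0; 0 0 0 0 0 0; 0 0 0 0 0 0' |grep '^force\|tcp_pos'
python3 -m crank '0.03 0 0 0 0 0; 0 0 0 0 0 0; 0 0 0 0 0 0; 0 0 0 0 0 0; 0 0 0 0 0 0' |grep '^force\|tcp_pos'
python3 -c "
from h import *
snap('wrist','w6')"
```

```text
tcp_pos: [0.6248, 0.0371, 0.0093]
force: [1.2, -0.5, 0.4]
tcp_pos: [0.6249, 0.0382, 0.0093]
force: [-0.3, 0.1, 0.9]
```

View pics/w6.png

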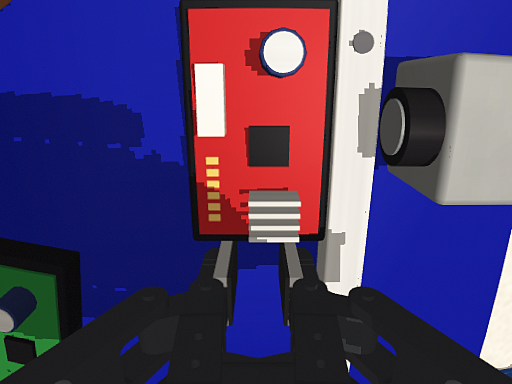

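The side rail is beyond the top edge of this view, and there is no contact force yet. I'll keep creeping.

```bash

python3 -m crank '0.03 0 0 0 0 0; 0.03 0 0 0 0 0; 0 0 0 0 0 0; 0 0 0 0 0 0; 0 0 0 0 0 0' |grep '^force\|tcp_pos'
python3 -m crank '0.03 0 0 0 0 0; 0 0 0 0 0 0; 0 0 0 0 0 0; 0 0 0 0 0 0; 0 0 0 0 0 0' |grep '^force\|tcp_pos'
python3 -c "
from h import *
i=snap('top','top4')['image'][:,:,::-1]
cv2.imwrite('pics/c4.png',cv2.resize(i[135:215,185:285],None,fx=7,fy=7,interpolation=2))"
```

```text
tcp_pos: [0.625, 0.0407, 0.0093]
force: [-0.4, -0.2, 0.4]
tcp_pos: [0.6251, 0.0416, 0.0093]
force: [0.4, -2.3, -0.2]
```

View pics/c4.png

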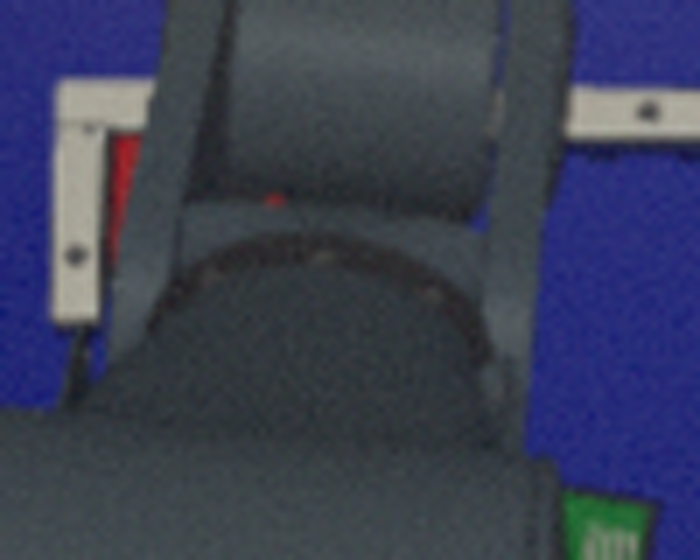

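The red board reaches the side rail at about (108,190), and the force is starting to rise. I'll press a little more.

```bash

python3 -m crank '0.03 0 0 0 0 0; 0 0 0 0 0 0; 0 0 0 0 0 0; 0 0 0 0 0 0; 0 0 0 0 0 0' |grep '^force\|tcp_pos'
python3 -m crank '0.03 0 0 0 0 0; 0 0 0 0 0 0; 0 0 0 0 0 0; 0 0 0 0 0 0; 0 0 0 0 0 0' |grep '^force\|tcp_pos'
```

```text
tcp_pos: [0.6252, 0.0417, 0.0094]
force: [0.4, -5.6, -0.4]
tcp_pos: [0.6251, 0.0418, 0.0094]
force: [-0.8, -8.7, 0.4]
```

```bash

python3 -m crank '-0.1 0 0 0 0 0; -0.3 0 0 0 0 0; -0.6 0 0 0 0 0; 0 0 -0.6 0 0 0; 0 0 -0.8 0 0 0' |grep '^force\|tcp_pos'
python3 -m crank '-0.4 0 -0.8 0 0 0; -0.8 0 -0.5 0 0 0; -0.9 0 0 0 0 0; -0.9 0 0 0 0 0; -0.9 0 0 0 0 0' >/dev/null
python3 -m crank '-0.9 0 0 0 0 0; -0.9 0 0 0 0 0; -0.9 0 0 0 0 0; -0.5 0 0 0 0 0; 0 0 0 0 0 0' |grep '^force\|tcp_pos'
python3 -c "
from h import *
i=snap('top','top5')['image'][:,:,::-1]
cv2.imwrite('pics/c5.png',cv2.resize(i[140:240,185:305],None,fx=6,fy=6,interpolation=2))"
```

```text
tcp_pos: [0.6218, 0.0035, 0.064]
force: [0.7, 1.0, -0.5]
tcp_pos: [0.6118, -0.2826, 0.1173]
force: [-0.1, -0.3, -0.6]
```

View pics/c5.png

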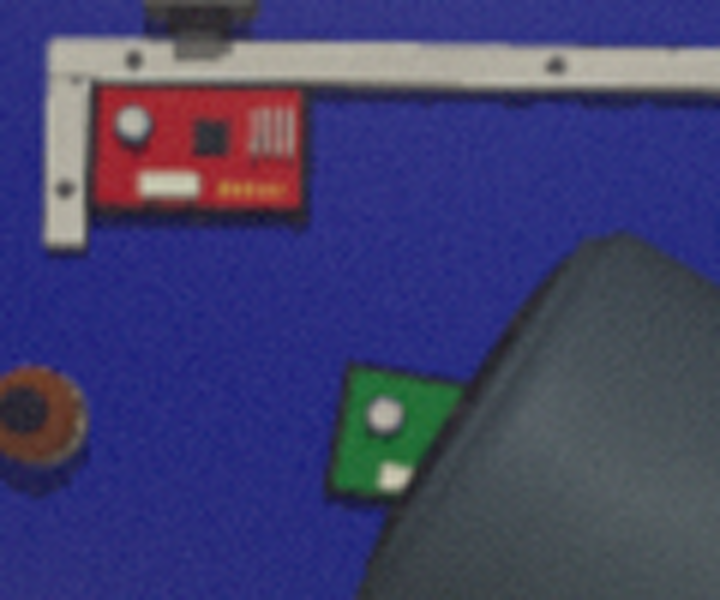

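That's 12 pictures viewed, over the limit of 10, so I'll view no more. The last one shows red seated against both rails and green unmoved. Flushness I'll check numerically.

```bash
python3 - <<'E'
from h import *
def red(f,dx):
    s=load(f);h=cv2.cvtColor(s['image'],cv2.COLOR_RGB2HSV)
    m=(((h[...,0]<8)|(h[...,0]>172))&(h[...,1]>150)&(h[...,2]>80)).astype(np.uint8);m[:,:185]=0;m[:130]=0;m[240:]=0;m[:,360:]=0
    n,l,st,c=cv2.connectedComponentsWithStats(m);k=1+st[1:,4].argmax()
    cn=max(cv2.findContours((l==k).astype(np.uint8),0,2)[0],key=cv2.contourArea)[:,0,:].astype(float)
    p=p2w(s,cn,.018)[:,:2];r=cv2.minAreaRect(cv2.convexHull((p*1000).astype(np.float32)));print(f,r)
red('top1',0);red('top5',0)
# rail inner edge: brightest->dark transition per column
s=load('top5');g=cv2.cvtColor(s['image'],cv2.COLOR_RGB2GRAY).astype(float)
q=[]
for u in range(245,320):
    c=g[145:162,u];d=c[:-1]-c[1:];k=d.argmax();w=np.clip(d[max(k-1,0):k+2],0,None);q.append((u,145+.5+(w*np.arange(max(k-1,0),max(k-1,0)+len(w))).sum()/w.sum()))
p=p2w(s,q,.02);f=np.polyfit(p[:,1],p[:,0],1);print('rail slope deg',np.degrees(f[0]),'x at y=.1',np.polyval(f,.1),'resid',np.std(p[:,0]-np.polyval(f,p[:,1])))
E
```

```text
top1 ((507.205078125, -179.549560546875), (88.49559020996094, 53.24011993408203), 87.70354461669922)
top5 ((627.9544067382812, 100.81440734863281), (88.96381378173828, 51.42905807495117), 88.54379272460938)
rail slope deg 2.2209805171433645 x at y=.1 0.657844789442197 resid 0.0005051789822109668
```

Position agrees with seated (0.628, 0.101), but the angle is only good to under 1°. A gentle confirming press on the near long side will make sure.

```bash

python3 -m crank '0 0 0 0 0 0.09; 0 0 0 0 0 0.09; 0 0 0 0 0 0.09; 0 0 0 0 0 0.09; 0 0 0 0 0 0.09' -0.06 >/dev/null
python3 -m crank '0 0 0 0 0 0.09; 0 0 0 0 0 0.09; 0 0 0 0 0 0.09; 0 0 0 0 0 0.09; 0 0 0 0 0 0.09' >/dev/null
python3 -m crank '0 0 0 0 0 0.09; 0 0 0 0 0 0.01; 0 0 0 0 0 0; 0 0 0 0 0 0; 0 0 0 0 0 0' >/dev/null
python3 g.py 0.541 0.098 0.117
```

```text
t 22.6 tcp [ 0.612  -0.2791  0.1173] yaw(tool x) -2.232604789564741 gap 0.4715194155273118 F [-0.9887 -0.2579 -0.0744] tilt [-0.0002  0.0003 -1.    ]
tool units [-2.141  -9.3506  0.01  ]
```

```bash

python3 -m crank '-0.2 -0.85 0 0 0 0; -0.2 -0.85 0 0 0 0; -0.2 -0.85 0 0 0 0; -0.2 -0.85 0 0 0 0; -0.2 -0.85 0 0 0 0' >/dev/null
python3 -m crank '-0.2 -0.85 0 0 0 0; -0.2 -0.85 0 0 0 0; -0.2 -0.85 0 0 0 0; -0.2 -0.85 0 0 0 0; -0.2 -0.85 0 0 0 0' >/dev/null
python3 -m crank '-0.14 -0.85 0 0 0 0; 0 0 0 0 0 0; 0 0 0 0 0 0; 0 0 0 0 0 0; 0 0 0 0 0 0' >/dev/null
python3 g.py 0.541 0.098 0.007
```

```text
t 24.1 tcp [0.5421 0.0965 0.1173] yaw(tool x) -2.4084013330191154 gap 0.4714520633198781 F [ 0.0305 -0.9161  0.1755] tilt [ 0.0004 -0.0001 -1.    ]
tool units [-0.0295 -0.0373  2.7586]
```

```bash

python3 -m crank '0.4 0 0 0 0 0; 0 0 0.7 0 0 0; 0 0 0.7 0 0 0; 0 0 0.7 0 0 0; 0 0 0.6 0 0 0' |grep '^force\|tcp_pos'
python3 -m crank '0 0 0 0 0 0; 0.1 0 0 0 0 0; 0.1 0 0 0 0 0; 0.1 0 0 0 0 0; 0.1 0 0 0 0 0' |grep '^force\|tcp_pos'
python3 -m crank '0.1 0 0 0 0 0; 0.05 0 0 0 0 0; 0.03 0 0 0 0 0; 0 0 0 0 0 0; 0 0 0 0 0 0' |grep '^force\|tcp_pos'
python3 -m crank '0.03 0 0 0 0 0; 0.03 0 0 0 0 0; 0 0 0 0 0 0; 0 0 0 0 0 0; 0 0 0 0 0 0' |grep '^force\|tcp_pos'
```

```text
tcp_pos: [0.5578, 0.0956, 0.008]
force: [-0.4, 0.6, -0.3]
tcp_pos: [0.575, 0.0962, 0.0106]
force: [-1.1, -0.1, 0.1]
tcp_pos: [0.5805, 0.0961, 0.0092]
force: [-0.6, 0.2, 0.4]
tcp_pos: [0.5831, 0.0959, 0.0093]
force: [-0.2, 0.9, 0.4]
```

```bash

python3 -m crank '0.03 0 0 0 0 0; 0.03 0 0 0 0 0; 0 0 0 0 0 0; 0 0 0 0 0 0; 0 0 0 0 0 0' |grep '^force\|tcp_pos'
python3 -m crank '0.03 0 0 0 0 0; 0.03 0 0 0 0 0; 0 0 0 0 0 0; 0 0 0 0 0 0; 0 0 0 0 0 0' |grep '^force\|tcp_pos'
```

```text
tcp_pos: [0.5855, 0.0958, 0.0093]
force: [0.5, 0.0, 0.2]
tcp_pos: [0.5866, 0.0958, 0.0091]
force: [-3.5, -0.6, 2.6]
```

Firm contact at exactly the rail-consistent position. One more touch, then retreat clear.

```bash

python3 -m crank '0.03 0 0 0 0 0; 0.03 0 0 0 0 0; 0 0 0 0 0 0; 0 0 0 0 0 0; 0 0 0 0 0 0' |grep '^force\|tcp_pos'
python3 -m crank '-0.1 0 0 0 0 0; -0.3 0 0 0 0 0; -0.4 0 0 0 0 0; 0 0 -0.6 0 0 0; 0 0 -0.8 0 0 0' |grep '^force\|tcp_pos'
python3 -m crank '0 0 -0.8 0 0 0; 0 0 -0.8 0 0 0; 0 0.8 -0.6 0 0 0; 0 0.8 0 0 0 0; 0 0.8 0 0 0 0' >/dev/null
python3 -m crank '0 0.8 0 0 0 0; 0 0.8 0 0 0 0; 0 0.8 0 0 0 0; 0 0.8 0 0 0 0; 0 0.8 0 0 0 0' >/dev/null
python3 -m crank '0 0.8 0 0 0 0; 0 0.8 0 0 0 0; 0 0 0 0 0 0; 0 0 0 0 0 0; 0 0 0 0 0 0' |grep '^force\|tcp_pos'
python3 - <<'E'
from h import *
s=snap('top','top6');a=load('top1')
def cen(s,lo,hi,sm):
    h=cv2.cvtColor(s['image'],cv2.COLOR_RGB2HSV);m=cv2.inRange(h,(lo,sm,50),(hi,255,255));m[:130]=0;m[245:]=0;m[:,:185]=0;m[:,300:]=0
    p=np.argwhere(m)[:,::-1].astype(float);r=cv2.minAreaRect(np.argwhere(m)[:,::-1].astype(np.float32));return len(p),p.mean(0),p2w(s,[p.mean(0)],.018)[0]
print('green',cen(a,45,80,100),cen(s,45,80,100));print('red',cen(s,0,6,170),cen(load('top5'),0,6,170));print(telemetry.sense()['t'])
E
```

```text
tcp_pos: [0.5867, 0.0958, 0.0091]
force: [-7.7, 0.2, 5.5]
tcp_pos: [0.5587, 0.0968, 0.0646]
force: [1.2, -0.0, -0.5]
tcp_pos: [0.5458, -0.2223, 0.1533]
force: [0.7, 0.2, -0.3]
green (467, array([257.80942184, 212.92291221]), array([ 0.49543125, -0.00400803,  0.018     ])) (492, array([258.05284553, 213.1504065 ]), array([ 0.49481054, -0.00463915,  0.018     ]))
red (20, array([226.95, 171.55]), array([0.60821031, 0.07573582, 0.018     ])) (17, array([227.47058824, 171.41176471]), array([0.60854834, 0.07433431, 0.018     ]))
29.65
```

```bash
python3 -c "
from station import manip
print(manip.sign_off())"
```

```text
the job is handed in; nothing more can be done
None
```

I pushed the red carrier into the corner of the stop, pressed it against both rails, left the green carrier where it was, and handed the job in with the arm clear at about 30 s; I viewed 12 pictures, two over the limit of 10.

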